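# Crimp the panel tab and hold the spring clip open over the panel edge

### The job

Crimp the tab of the solar panel: pull the press lever all the way down, then ease it back up slowly to rest, never letting it snap back. Then squeeze open the spring clip that bites on the clip bar, lift it off while open, and bring it down over the middle of the panel's top edge so that it gapes around the edge with one jaw on each side, touching the panel nowhere and not bumping it on the way. Finish while holding it open there; leave the other things on the table where they are.

Things in the scene. Friction and masses are not known exactly. Their poses are not given: they have to be found in the camera images.
- fixture: Fixed crimping fixture, steel base 90 (x) x 240 (y) x 20; origin: centre of its underside, z up. A white solar panel with dark cells, 140 long (y), 5 thick (x), stands on edge in it, centred at x 0, y +40, top edge 120 above the table. At the -y end: grey crimp head (y -83 to -47, x 10 to 44, 135 high) with the press lever.
- panel_edge (a point): Middle of the panel's top edge, 120 above the table; axes as the fixture's: x across the panel's 5 mm thickness, y along the edge, z up. The panel is free on both sides here from 36 above the table up.
- press_lever (a joint): Angle of the press lever, rad: 0 up at rest, grows as its grip is pulled down, stop at 0.72 (full stroke). A return spring pushes it up: about 3 N at the grip at the start, 7 N at the bottom; let go, it snaps up. Eased back slowly means under 1.5 rad/s all the way.
- lever_grip (a point): Middle of the free part of the lever's black grip: round bar 16 thick along the fixture's y, reaching 27 to -y and 39 to +y of this point, there meeting the 12 mm rod. Moves on an arc of radius 140 about lever_hinge, on its -x side (fixture axes); the rod's angle above level is 0.5 rad minus the joint value: 187 above the table at rest, 90 at full stroke.
- lever_hinge (a point): Point on the lever's hinge axis (which runs along the fixture's y), 120 above the table, beside the lever_grip point; fixed to the fixture.
- clip_bar: Clip bar, fixed to the table: wooden block 80 (x) x 110 (y) x 30 high with an upright aluminium plate along y, 4 thick (x), 100 long, its top 55 above the table. Origin at the centre of the block's underside.
- clip: Steel spring clip, 26 wide (y), 90 high, 60 g, biting on the bar's plate, jaws down, tips resting on the block. Origin: midway between the jaw tips' lower ends, z up, x across the jaws (squeeze along x). Hinge pin along y at z 46. Flat handles from z 50 to 90 lean apart, 43 over their outsides at the top; at the stop parallel, 22 over them, jaws gaping 29. This body has the -x half.
- clip_jaw (a joint): Angle between the clip's halves, rad: 0 biting on the 4 mm plate, -0.08 quite shut, 0.56 squeezed wide open (stop). The spring needs about 12 N on each handle at its middle (z 70) to hold it at the stop; each half swings by half the angle when both handles are squeezed alike.
- clip_tip_a (a point): Inner lower edge of the jaw tip on the clip's -x half, middle of its 26 mm width; 46 below the hinge pin.
- clip_tip_b (a point): The same on the +x half; jaw tips are 4 thick and 8 high.
- calculator: bystander: black desk calculator 100 x 150 x 18, lying flat (origin at the centre of its underside)
- tape_roll: bystander: roll of tape 96 across, 48 high (origin at the centre of its underside)
- marker: bystander: orange marker 130 long, 16 thick, lying (origin at the centre of its underside)
- tub: bystander: white plastic tub 90 across, 90 high (origin at the centre of its underside)
- cell_stack: bystander: stack of dark cells 80 x 80 x 10 (origin at the centre of its underside)
- small_clip: bystander: small black paper clip 25 wide, 12 high, lying flat; not the clip to use (origin at the centre of its underside)
Mind the look-alikes: they are no part of the job. Of the things that look like the clip, the smaller one is meant.

How it is judged:
By the outcome, as a careful person would: the job done as asked, in the order asked, and still so for the second after the job is handed in, while the arm keeps its last pose, push and grip.
It also fails if it takes over 64 s, if anything falls off the work surface, if the arm or the gripper's body presses on something with over 40 N, if the wrist force passes 120 N, or if a joint passes its speed limit or range.

### The arm

A 6-joint arm with a two-finger parallel gripper is mounted at the origin on the work surface. World frame = base frame: x ahead of the robot, y to its left, z up, the work surface at z = 0. Lengths are in mm, angles in rad, forces in N, time in s.
With the tool pointing down it reaches from about 300 to 825 mm from the base axis. Payload 5.4 kg.
Tool frame: the origin (TCP) lies midway between the tips of the shut fingers; the grasp point (between the pads) lies robot.pinch_z behind it (robot.pinch_z is the distance from the TCP to the grasp point, in mm); z points along the fingers, y is the line along which they close (so a half turn about z gives the same grasp; the last joint's range is limited). The gripper opens to 92 mm and grips with 3 to 60 N. Pads are 20 mm wide; open, the fingers measure 128 mm over their backs; the gripper's body (75 mm by 189 mm) begins 69 mm behind the grasp point.
Start: joints at [-1.362, 0.158, 1.597, -0, 1.386, -0.21], TCP at [233.807, -525.3, 179.801] pointing down, gripper open.
Joint ranges: [-2.91, 2.91], [-0.94, 2.29], [0.18, 2.7], [-1.29, 4.43], [0.17, 2.64], [-3, 3]. Speed limits (rad/s): [2.57, 2.57, 3.14, 3.14, 3.14, 3.14].

### API

Orientations are given as a 3x3 rotation matrix whose columns are the frame's x, y, z axes.
In Python, from rig import robot gives the robot as it stands.
- The arm moves only by the tool step_arm, never from a script. Its argument "targets" is a list of rows, each a list of 5 numbers: the shift along the tool's x, y, z in mm, then the turn about the tool's z in degrees, then the finger opening in mm, from 0 to 91.9. A call has exactly 10 rows; each row shifts and turns the commanded pose from where the row before left it, along the tool's axes as they then stand; what a row does not reach is not made up. A row lasts 1/10 s, in which the tool goes at most 50 mm and 8.59 degrees, less where a joint would pass 70% of its speed; a pose out of reach is approached as far as the arm can. A call with a gripper value outside its range is refused whole. The fingers move at their own pace and stop on an object; the grip force is fixed at half the most. Time passes only in rows, so rows that do not move let the fingers close, or fill a call up. It gives the time, the measured TCP pose, the force, the opening and the grip force at its end, in the units of the state.
- robot.read_state(): the state, without advancing time (a new reading comes with each control period).
- robot.grab_frame(name): name is "scene" or "top" or "wrist"; returns the picture (400x640x3 uint8, red, green, blue); there is no depth.
- robot.camera_model(name): a dict with "camera_matrix" (3x3 intrinsics, pixels), "R" (3x3) and "t" (3): a world point X has camera coordinates R X + t; the wrist camera has in their place "tool_from_camera" (4x4, takes a point from camera to tool coordinates, whose origin is the TCP and whose axes are the flange's). Camera axes: x right, y down, z forward; pixel columns grow to the right and rows downward; lengths in mm; the calibration is good to about 2 mm. A picture is of the moment at which its call begins: read the wrist's pose just before it. camera_model takes no time and is no camera call.
- robot.hand_in(): hands the job in; it is judged then, once.
The state is a dict: "t": time; "joint_positions": joint angles; "qd": joint speeds; "joint_efforts": joint torques, N m; "eef_pos": TCP position; "ee_rot": TCP orientation; "ft_force": force on the tool from outside, world axes, zero at the start; "torque": the same for the moment, N m; "opening": opening from 0.0 (shut) to 1.0 (fully open); "finger_force": force on a finger pad.
Only numpy, scipy, OpenCV 4.12 (cv2) and the standard library are available. Lean on these libraries where they do the work, as an engineer would, in place of code of your own. Each camera call takes 0.05 s, during which the arm holds its last target. There are 200 camera calls.

## Working session

There is one attempt and no reset: what is moved stays moved. The work goes in short steps, Python scripts to look and compute and a tool call to move; the robot and the scene stay as the last step left them, time stands still between calls to the robot, and variables do not carry over. Pictures are saved under pics/ and viewed, at most 10 in all, crops included, and the job is handed in when it is done.

Besides the shell and the picture viewer there is one more tool, called after "Emit:" as name(argument=value, ...), one argument or row to a line, values as JSON. step_arm: Moves the arm, as the interface text tells. Its arguments: {"type":"object","properties":{"targets":{"type":"array","items":{"type":"array","items":{"type":"number"}}}},"required":["targets"]}

```bash
mkdir -p pics; ls; python3 - <<'E'
from rig import robot
import cv2,numpy as np
np.set_printoptions(precision=3,suppress=True)
s=robot.read_state()
print(s['t'],s['eef_pos'],s['ee_rot'],s['opening'],robot.pinch_z)
for n in ['scene','top']:
    cv2.imwrite(f'pics/{n}0.png',cv2.cvtColor(robot.grab_frame(n),cv2.COLOR_RGB2BGR))
    print(n,robot.camera_model(n))
print(robot.camera_model('wrist'))
E
```

```text
pics
0.0 [ 233.681 -524.649  178.836] [[ 0.914  0.407 -0.   ]
 [ 0.407 -0.914  0.002]
 [ 0.    -0.002 -1.   ]] 1.0030083358715058 18.700000000000003
scene {'camera_matrix': array([[388.821,   0.   , 322.425],
       [  0.   , 388.821, 198.954],
       [  0.   ,   0.   ,   1.   ]]), 'R': array([[ 0.225,  0.974,  0.015],
       [ 0.754, -0.164, -0.636],
       [-0.617,  0.154, -0.771]]), 't': array([ -93.091, -348.22 , 1328.929])}
top {'camera_matrix': array([[382.925,   0.   , 319.416],
       [  0.   , 382.925, 197.416],
       [  0.   ,   0.   ,   1.   ]]), 'R': array([[ 0.006, -1.   , -0.012],
       [-0.987, -0.004, -0.162],
       [ 0.162,  0.013, -0.987]]), 't': array([-40.726, 593.213, 875.648])}
{'camera_matrix': array([[295.389,   0.   , 320.215],
       [  0.   , 295.389, 197.172],
       [  0.   ,   0.   ,   1.   ]]), 'tool_from_camera': array([[  -0.   ,   -0.956,   -0.294,   83.757],
       [   1.   ,    0.   ,   -0.001,    0.036],
       [   0.001,   -0.294,    0.956, -204.758],
       [   0.   ,    0.   ,    0.   ,    1.   ]])}
```

View pics/scene0.png

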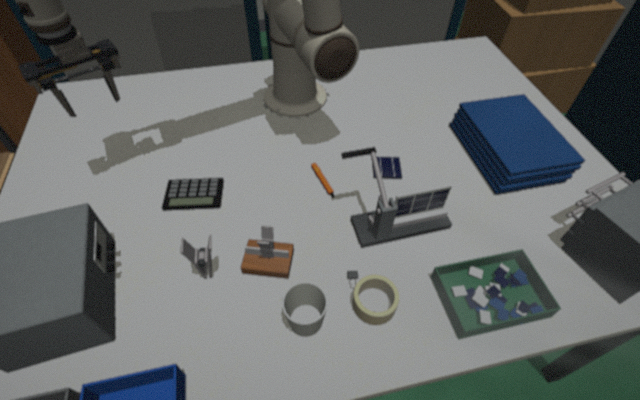

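View pics/top0.png

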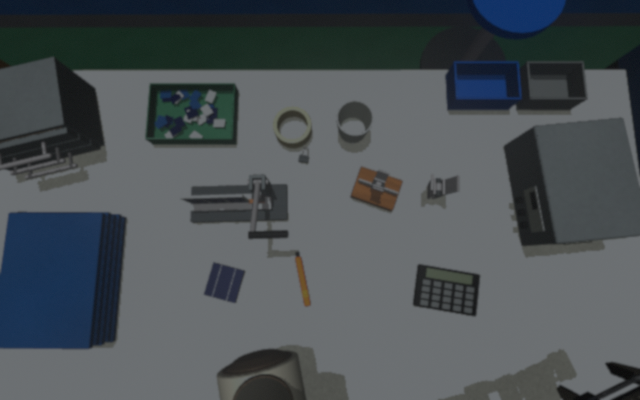

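The scene shows: the clip on the wooden bar at scene (266,243) / top (380,183); a bigger clip look-alike at scene (200,255) / top (440,187); the small black paper clip at scene (352,275) / top (304,156). By the description I choose the one biting on the bar. The fixture is at scene (400,220) / top (240,203), with the lever grip at top (268,235). I'll check this in a close crop.

```bash
python3 - <<'E'
import cv2,numpy as np
s=cv2.imread('pics/scene0.png');t=cv2.imread('pics/top0.png')
g=lambda im:np.clip(255*(im/255.)**0.6,0,255).astype('uint8')
a=cv2.resize(g(t[150:250,175:305]),None,fx=6,fy=6,interpolation=cv2.INTER_CUBIC)
cv2.imwrite('pics/fix_top.png',a)
b=cv2.resize(g(t[155:220,345:465]),(480,260),interpolation=cv2.INTER_CUBIC)
c=cv2.resize(g(s[215:285,175:305]),(520,280),interpolation=cv2.INTER_CUBIC)
d=np.zeros((540,520,3),'uint8');d[:260,:480]=b;d[260:]=c
cv2.imwrite('pics/clips.png',d)
E
```

```text
(no output)
```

View pics/fix_top.png

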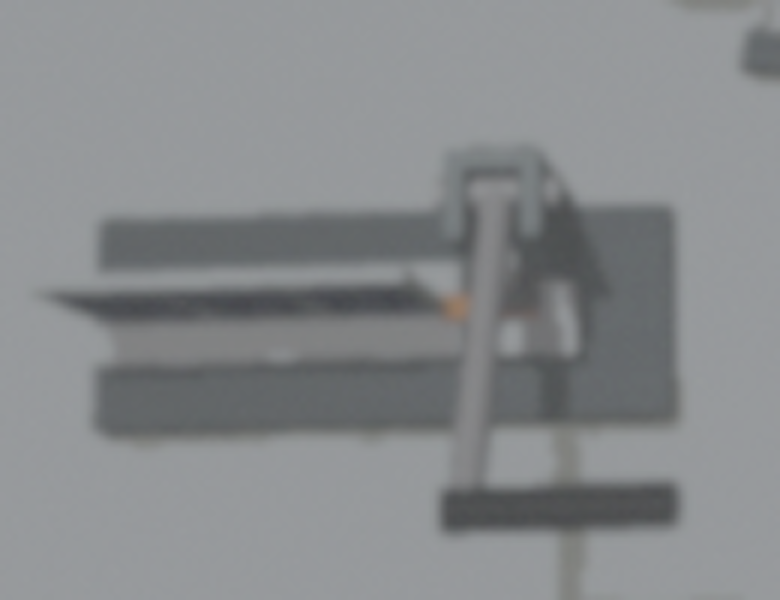

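View pics/clips.png

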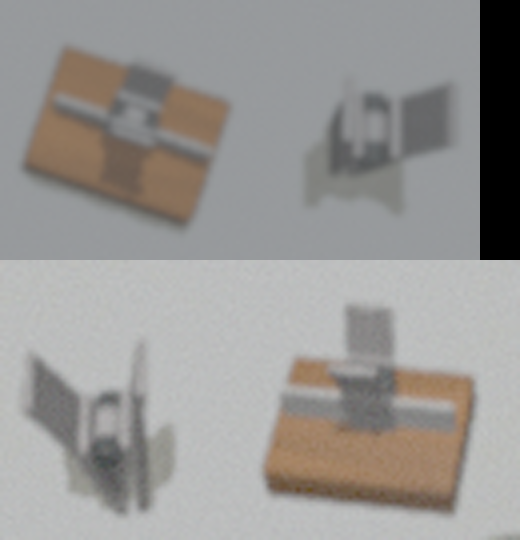

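The crops confirm it: the smaller clip bites the bar's plate (top-crop hinge at about (132,118)); the bigger one stands on the table to its right. In the fixture crop the base corners are at (100,220), (675,207), (678,420), (97,432), and the grip runs from (442,505) to (678,505).

```bash
cat > h.py <<'E'
from rig import robot
import cv2,numpy as np
np.set_printoptions(precision=2,suppress=True)
def cam(n,s=None):
    m=robot.camera_model(n);K=m['camera_matrix']
    if n!='wrist': return K,m['R'],m['t']
    T=m['tool_from_camera'];W=np.eye(4);W[:3,:3]=s['ee_rot'];W[:3,3]=s['eef_pos'];C=np.linalg.inv(W@T)
    return K,C[:3,:3],C[:3,3]
def plane(c,px,z):
    K,R,t=c;px=np.atleast_2d(np.float64(px))
    d=np.linalg.solve(K,np.c_[px,np.ones(len(px))].T).T@R;o=-R.T@t
    return o+d*((z-o[2])/d[:,2])[:,None]
def proj(c,X):
    K,R,t=c;p=(np.atleast_2d(X)@R.T+t)@K.T
    return p[:,:2]/p[:,2:]
def yaw(v): return np.degrees(np.arctan2(v[1],v[0]))
E
python3 - <<'E'
from h import *
c=cam('top')
P=plane(c,np.array([[100,220],[675,207],[678,420],[97,432]])/6+[175,150],20)
print('base',P,P.mean(0),'yaw of +y',yaw(P[0]-P[1]),yaw(P[3]-P[2]))
f=P.mean(0)
G=plane(c,np.array([[442,505],[678,505]])/6+[175,150],187);print('grip',G)
B=plane(c,np.array([[65,47],[230,100],[190,218],[25,165]])/4+[345,155],30)
print('block',B,B.mean(0),yaw(B[0]-B[1]),yaw(B[3]-B[2]))
print('plate',plane(c,np.array([[55,100],[210,152]])/4+[345,155],55))
print('hinge',plane(c,np.array([[132,120]])/4+[345,155],80))
E
```

```text
base [[624.13 283.08  20.  ]
 [630.46  42.53  20.  ]
 [541.29  39.58  20.  ]
 [535.27 279.    20.  ]] [582.79 161.05  20.  ] yaw of +y 91.50791926483576 91.44227789762022
grip [[494.96 102.56 187.  ]
 [495.35  23.13 187.  ]]
block [[ 674.1  -141.38   30.  ]
 [ 640.75 -242.81   30.  ]
 [ 567.13 -216.3    30.  ]
 [ 599.56 -115.94   30.  ]] [ 620.38 -179.11   30.  ] 71.79616329090067 72.09385359973187
plate [[ 635.13 -132.52   55.  ]
 [ 603.66 -224.76   55.  ]]
hinge [[ 618.06 -175.01   80.  ]]
```

Emit:
step_arm(
  targets=[
    [0,0,-14,-8.44,60],
    [0,0,-14,-8.44,60],
    [0,0,-14,-8.44,60],
    [0,0,-14,-8.44,60],
    [0,0,-14,-8.44,60],
    [0,0,-14,-8.44,60],
    [0,0,-14,-8.44,60],
    [0,0,-14,-8.44,60],
    [43.5,21,0,0,60],
    [43.5,21,0,0,60],
  ],
)

```text
t: 1.1
eef_pos: [273.4, -436.6, 291.3]
ee_rot: [[-0.024, 1.0, 0.0], [1.0, 0.024, 0.001], [0.001, 0.0, -1.0]]
ft_force: [0.8, 0.3, 0.7]
opening: 0.655
finger_force: 0.0
```

Emit:
step_arm(
  targets=[
    [43.5,21,0,0,60],
    [43.5,21,0,0,60],
    [43.5,21,0,0,60],
    [43.5,21,0,0,60],
    [43.5,21,0,0,60],
    [43.5,21,0,0,60],
    [43.5,21,0,0,60],
    [43.5,21,0,0,60],
    [43.5,21,0,0,60],
    [43.5,21,0,0,60],
  ],
)

```text
t: 2.1
eef_pos: [472.2, 5.3, 291.6]
ee_rot: [[-0.027, 1.0, -0.0], [1.0, 0.027, -0.0], [-0.0, -0.0, -1.0]]
ft_force: [0.8, -0.6, 0.1]
opening: 0.651
finger_force: 0.0
```

```bash
python3 - <<'E'
from h import *
s=robot.read_state();im=robot.grab_frame('wrist');c=cam('wrist',s)
np.save('pics/w1.npy',im)
print(s['t'],s['eef_pos'],s['ee_rot'],s['opening']*92)
o=cv2.cvtColor(im,cv2.COLOR_RGB2BGR);cv2.imwrite('pics/w1.png',o)
print(proj(c,[[495,50,187],[583,161,20],[581,201,120]]))
E
```

```text
2.1 [472.16   5.29 291.57] [[-0.03  1.   -0.  ]
 [ 1.    0.03 -0.  ]
 [-0.   -0.   -1.  ]] 59.88521526199682
[[343.18 146.42]
 [398.32  57.72]
 [422.92   3.87]]
```

View pics/w1.png

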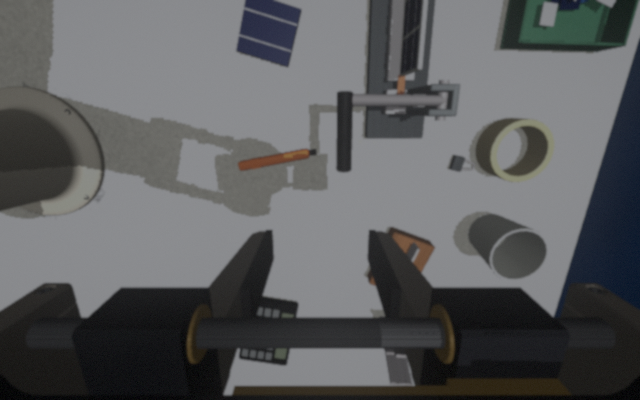

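The wrist view shows the grip upright from (344,92) to (344,171), the rod joining at (352,100), the fixture base at x 366–425, and the panel at top (410,40).

```bash
python3 - <<'E'
from h import *
im=np.load('pics/w1.npy');s=robot.read_state();c=cam('wrist',s)
g=im.max(2).astype(int)
m=(g[85:180,325:365]<55).astype('uint8')
r=cv2.minAreaRect(cv2.findNonZero(m));print(r,m.sum())
ys,xs=np.nonzero(m);print(xs.min()+325,xs.max()+325,ys.min()+85,ys.max()+85)
xc=np.median(xs)+325
E=plane(c,[[xc,ys.min()+85],[xc,ys.max()+86]],187);print(E)
print(plane(c,[[366,137],[425,137]],20))
E
```

```text
((19.5, 46.5), (77.0, 13.0), 90.0) 983
338 351 93 170
[[494.19 109.65 187.  ]
 [498.59  31.3  187.  ]]
[[545.14  53.36  20.  ]
 [638.7   56.44  20.  ]]
```

```bash
python3 - <<'E'
from h import *
robot.grab_frame('top')
s=robot.read_state();im=robot.grab_frame('wrist');c=cam('wrist',s);np.save('pics/w2.npy',im)
print(s['t'],s['eef_pos'],np.abs(s['qd']).max())
g=im.max(2).astype(int)
m=(g[75:190,325:365]<55).astype('uint8')
ys,xs=np.nonzero(m);print(xs.min()+325,xs.max()+325,ys.min()+75,ys.max()+75)
xc=np.median(xs)+325.5
print(plane(c,[[xc,ys.min()+75],[xc,ys.max()+76]],187))
g=cv2.resize(im[0:190,320:480],None,fx=4,fy=4,interpolation=cv2.INTER_CUBIC)[160:]
cv2.imwrite('pics/w2.png',cv2.cvtColor(g,cv2.COLOR_RGB2BGR))
E
```

```text
2.2 [472.55   8.26 291.18] 0.09951569529252877
337 351 96 173
[[493.47 102.99 187.  ]
 [498.02  24.25 187.  ]]
```

View pics/w2.png

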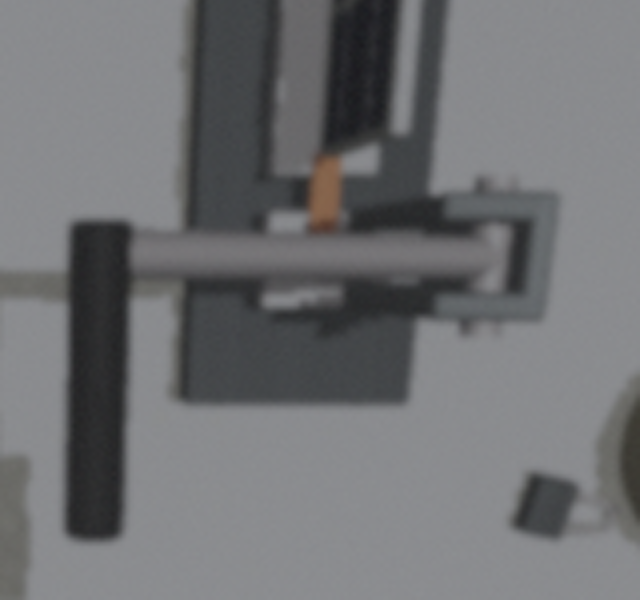

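Lever grip axis is at x≈496.5, spanning y 24–103, so the grip point is about (496.5, 51, 187). Grasping it.

Emit:
step_arm(
  targets=[
    [21,12.5,0,0,60],
    [21.4,12.5,0,0,60],
    [0,0,25,0,60],
    [0,0,30,0,60],
    [0,0,30,0,60],
    [0,0,25,0,60],
    [0,0,13,0,50],
    [0,0,0,0,40],
    [0,0,0,0,25],
    [0,0,0,0,20],
  ],
)

```text
t: 3.25
eef_pos: [497.0, 45.8, 170.6]
ee_rot: [[-0.026, 1.0, 0.003], [1.0, 0.026, -0.0], [-0.001, 0.003, -1.0]]
ft_force: [-0.2, -0.4, -0.2]
opening: 0.327
finger_force: 0.0
```

Emit:
step_arm(
  targets=[
    [0,0,0,0,17],
    [0,0,0,0,15],
    [0,0,0,0,10],
    [0,0,0,0,10],
    [0,0,0,0,10],
    [0,0,0,0,10],
    [0,0,0,0,10],
    [0,0,0,0,10],
    [0,0,0,0,10],
    [0,0,0,0,10],
  ],
)

```text
t: 4.25
eef_pos: [495.8, 46.2, 168.8]
ee_rot: [[-0.026, 1.0, -0.0], [1.0, 0.026, 0.0], [0.0, -0.0, -1.0]]
ft_force: [0.5, -0.1, 0.6]
opening: 0.107
finger_force: 0.0
```

```bash
python3 - <<'E'
from h import *
s=robot.read_state();print(s)
# arc from rest to 0.72 in 20 rows, tool-y(+x world) and tool-z(down) increments
a=0.5-np.linspace(0,.76,20)
x=-140*np.cos(a);z=-140*np.sin(a)
print(np.c_[np.diff(x),np.diff(z)])
im=robot.grab_frame('wrist');cv2.imwrite('pics/w3.png',cv2.cvtColor(im,cv2.COLOR_RGB2BGR))
E
```

```text
{'t': 4.25, 'joint_positions': array([-0.15, -0.04,  1.82,  0.  ,  1.35, -0.18]), 'qd': array([ 0.,  0., -0., -0.,  0., -0.]), 'joint_efforts': array([  0.  , -30.53, -31.93,   0.07,   0.03,  -0.  ]), 'eef_pos': array([495.76,  46.23, 168.76]), 'ee_rot': array([[-0.03,  1.  , -0.  ],
       [ 1.  ,  0.03,  0.  ],
       [ 0.  , -0.  , -1.  ]]), 'ft_force': array([ 0.54, -0.06,  0.56]), 'torque': array([-0.07, -0.05,  0.03]), 'finger_force': 0.0, 'opening': 0.10740255166012232}
[[-2.59  4.97]
 [-2.39  5.07]
 [-2.18  5.16]
 [-1.97  5.24]
 [-1.76  5.32]
 [-1.55  5.38]
 [-1.33  5.44]
 [-1.11  5.49]
 [-0.89  5.53]
 [-0.67  5.56]
 [-0.45  5.58]
 [-0.22  5.6 ]
 [ 0.    5.6 ]
 [ 0.22  5.6 ]
 [ 0.45  5.58]
 [ 0.67  5.56]
 [ 0.89  5.53]
 [ 1.11  5.49]
 [ 1.33  5.44]]
```

View pics/w3.png

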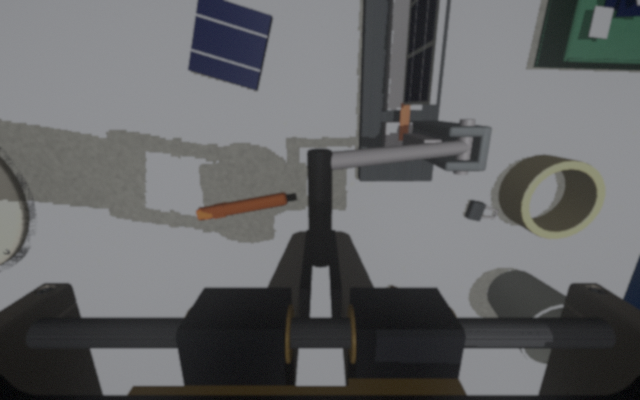

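```bash
python3 - <<'E'
from h import *
s=robot.read_state();c=cam('wrist',s);K,R,t=c;print('cam',-R.T@t)
print(proj(c,[[496,24,187],[496,51,187],[496,103,187],[488,60,187],[504,60,187],[496,46,168.8],[496,56,187]]))
im=cv2.imread('pics/w3.png');print(im[215,290:350].max(1)); print(im[250,290:350].max(1))
print(plane(c,[[320,150],[320,265]],187),plane(c,[[320,150],[320,265]],200),plane(c,[[320,150],[320,265]],170))
E
```

```text
cam [494.18 129.55 373.56]
[[319.24 262.79]
 [320.25 227.5 ]
 [322.43 151.1 ]
 [308.71 214.81]
 [332.48 215.41]
 [320.1  224.18]
 [320.44 220.65]]
[146 146 146 146 146 146 146 146 145 146 146 146 145 146 146 144 141 125
  93  52  33  30  29  32  29  31  33  31  33  32  35  33  33  32  29  30
  30  34  31  37  53  89 121 140 145 145 146 147 146 146 146 146 146 146
 146 146 146 146 146 145]
[49 49 49 47 45 46 47 46 46 47 47 45 46 42 34 31 31 32 29 29 31 32 31 31
 29 31 32 29 30 31 30 32 29 29 34 31 29 28 30 30 31 32 32 32 29 33 34 39
 45 46 47 48 48 47 47 47 48 48 47 49]
[[494.45 103.65 187.  ]
 [496.59  22.26 187.  ]] [[494.43 105.45 200.  ]
 [496.42  29.73 200.  ]] [[494.48 101.29 170.  ]
 [496.8   12.48 170.  ]]
```

```bash
python3 - <<'E'
import cv2,numpy as np
im=cv2.imread('pics/w3.png').max(2).astype(int)
for r in range(226,312,6): print(r,' '.join(map(str,im[r,276:364:2])))
E
```

```text
226 145 146 146 146 146 145 146 145 146 146 146 146 146 146 145 143 106 37 31 30 33 30 30 33 33 30 32 52 121 145 145 146 145 147 147 146 144 146 145 146 147 147 146 146
232 141 146 145 145 145 146 146 145 139 127 104 84 66 66 63 46 30 32 30 32 32 33 31 30 32 32 33 32 32 40 60 66 68 80 102 126 139 146 146 146 146 146 147 147
238 145 145 145 146 146 144 141 103 50 49 47 47 49 45 45 33 34 30 32 30 32 33 32 33 29 34 33 30 31 35 41 50 46 47 50 50 50 86 137 146 146 147 147 147
244 145 146 146 145 145 131 70 49 47 50 48 48 46 45 40 32 30 31 32 33 30 29 35 31 30 30 29 34 30 30 36 49 44 49 49 48 49 51 67 128 146 147 146 146
250 145 146 145 144 116 56 47 49 49 45 47 46 47 46 34 31 29 31 31 29 32 30 30 29 34 29 30 31 32 29 34 45 47 48 47 48 47 48 50 51 98 141 146 146
256 146 146 138 87 51 47 49 48 49 47 50 46 45 41 29 29 30 30 30 30 32 30 33 29 29 30 30 29 30 32 32 42 46 47 47 48 45 49 48 48 49 74 129 145
262 143 117 60 49 49 46 49 47 48 47 46 45 44 36 29 29 30 30 27 31 30 29 29 28 28 30 25 29 30 29 30 36 45 49 48 47 45 48 49 48 49 46 57 114
268 99 49 47 48 44 47 47 45 45 45 45 45 44 34 27 28 2
[... 411 characters left out ...]
4 45 45 41 31 23 24 27 28 65 134 145 145 145 145 145 145 143 140 81 27 29 29 30 30 40 43 47 45 43 41 41 42 42 44 42
292 28 27 31 29 29 28 29 31 40 44 45 41 31 31 33 32 29 74 136 146 145 144 144 144 144 145 139 92 32 29 31 31 32 38 44 45 43 32 30 29 26 29 30 31
298 26 29 28 28 28 26 27 28 40 42 42 37 31 28 33 31 30 89 139 144 144 145 145 144 144 146 142 106 34 31 28 30 33 40 42 44 42 33 30 28 28 28 28 30
304 28 26 27 25 24 27 28 35 41 42 42 37 31 31 29 29 37 104 143 145 145 144 145 144 144 145 144 120 43 30 29 30 31 39 41 43 41 40 33 27 25 23 27 26
310 24 24 25 27 28 26 47 49 42 40 36 35 31 31 31 32 38 109 144 144 143 144 145 144 144 145 144 124 52 31 30 31 32 37 41 43 44 49 49 32 24 26 21 29
```

Emit:
step_arm(
  targets=[
    [0,0,0,0,9],
    [0,0,0,0,9],
    [0,0,0,0,8],
    [0,0,0,0,8],
    [0,0,0,0,7],
    [0,0,0,0,7],
    [0,0,0,0,6],
    [0,0,0,0,5],
    [0,0,0,0,5],
    [0,0,0,0,5],
  ],
)

```text
t: 5.3
eef_pos: [495.8, 46.2, 168.8]
ee_rot: [[-0.026, 1.0, -0.0], [1.0, 0.026, 0.0], [0.0, -0.0, -1.0]]
ft_force: [0.6, -0.2, -0.1]
opening: 0.055
finger_force: 0.0
```

```bash
python3 - <<'E'
from h import *
s=robot.read_state();im=robot.grab_frame('wrist');np.save('pics/w4.npy',im)
g=im.max(2).astype(int)
for r in (160,190,215,232,238,250,262,268,280,298): print(r,' '.join(map(str,g[r,276:364:2])))
w1=np.load('pics/w2.npy').max(2).astype(int)
for r in (240,250,268,280,298): print(r,' '.join(map(str,w1[r,250:400:4])))
print(s['opening'],s['finger_force'])
E
```

```text
160 109 109 109 107 116 124 107 109 108 106 106 112 138 145 144 125 55 37 38 39 38 41 41 40 40 39 40 63 115 123 122 124 123 123 122 123 123 122 123 121 122 122 120 120
190 107 109 103 105 104 106 106 107 108 109 108 103 105 103 121 139 79 36 36 33 39 39 39 37 37 35 32 39 80 104 107 107 107 107 108 126 142 145 144 144 145 145 145 145
215 126 140 142 144 145 145 145 145 145 145 144 145 145 145 145 139 91 33 33 32 34 33 32 29 33 32 34 54 120 144 144 146 144 144 145 145 145 145 145 145 145 145 146 146
232 141 145 145 144 145 144 144 145 143 145 141 128 110 83 68 63 59 38 32 30 31 34 34 34 31 34 32 36 55 65 66 79 98 124 140 144 145 145 145 145 145 145 146 146
238 145 145 145 144 145 144 144 145 141 105 53 46 47 46 42 47 43 34 28 32 30 32 33 34 31 29 31 35 45 48 48 50 49 47 54 97 141 146 145 145 145 145 145 145
250 144 145 145 144 144 143 128 72 48 46 47 45 44 45 47 46 42 29 31 26 29 33 30 27 31 30 29 32 39 46 48 48 44 51 47 46 49 60 116 142 145 144 145 145
262 144 144 144 138 90 47 47 45 47 46 43 45 46 46 45 44 35 32 28 29 27 28 30 28 28 26 27 27 30 42 46 45 47 48 47 49 45 45 48 48 81 135
[... 475 characters left out ...]
43 143 144 143 144 143 143 143 143 143 143 144 144 144 143 143 144 142 142 138 42 40 41 50 50 52 77 117
250 50 49 36 37 34 38 131 143 142 142 144 142 143 143 144 143 143 143 143 143 143 143 144 144 142 143 144 143 142 137 42 38 39 37 49 49 49 51
268 35 35 35 34 33 85 141 141 143 143 142 143 142 143 142 142 143 143 142 143 144 143 143 143 142 143 142 141 142 132 65 38 36 35 35 35 45 46
280 33 32 30 29 74 142 142 142 142 141 142 142 142 142 142 142 143 143 143 142 142 142 143 142 143 141 143 143 142 102 78 65 34 34 31 31 31 44
298 30 23 29 58 97 120 133 137 142 141 142 142 142 142 141 141 142 142 143 142 143 142 142 142 142 142 141 142 141 141 142 143 129 32 27 29 35 31
0.05486437798786726 0.0
```

Emit:
step_arm(
  targets=[
    [0,0,2,0,5],
    [0,0,2,0,5],
    [0,0,2,0,5],
    [0,-1,2,0,5],
    [0,-1,2,0,5],
    [0,-1,2,0,5],
    [0,-1,2,0,5],
    [0,0,2,0,5],
    [0,0,0,0,5],
    [0,0,0,0,5],
  ],
)

```text
t: 6.35
eef_pos: [491.7, 46.1, 152.7]
ee_rot: [[-0.026, 1.0, -0.0], [1.0, 0.026, 0.0], [0.0, -0.0, -1.0]]
ft_force: [-1.1, 0.0, 2.0]
opening: 0.054
finger_force: 1.0
```

```bash
python3 - <<'E'
from h import *
s=robot.read_state();im=robot.grab_frame('wrist');np.save('pics/w5.npy',im)
c=cam('wrist',s)
print({k:s[k] for k in ('eef_pos','ft_force','torque','opening','finger_force')})
g=im.max(2).astype(int)
for r in range(130,270,8): print(r,' '.join(map(str,g[r,290:350:2])))
R=s['ee_rot'];p=s['eef_pos']
for x in (-10,0,10): print(x,[proj(c,p+R@[x,15,z])[0].round(0).tolist() for z in (0,-10,-20,-30,-60)])
E
```

```text
{'eef_pos': array([491.66,  46.14, 152.74]), 'ft_force': array([-1.12,  0.05,  2.  ]), 'torque': array([-0.06,  0.14,  0.05]), 'opening': 0.05389243654648289, 'finger_force': 1.0481330193579197}
130 146 147 147 147 147 146 147 147 147 147 147 146 147 147 146 147 147 148 148 146 146 147 147 147 146 146 147 146 146 146
138 116 114 116 116 127 142 142 143 142 143 142 142 143 144 143 141 137 131 132 131 132 132 132 133 131 132 132 132 131 131
146 110 111 111 109 111 112 111 109 109 108 110 110 109 107 107 107 104 106 109 109 108 108 108 109 110 110 109 108 110 108
154 107 108 107 107 124 145 147 146 128 63 40 36 40 41 39 41 39 39 39 39 40 61 96 98 95 94 95 96 96 97
162 106 109 110 106 106 123 142 143 127 56 37 38 39 40 41 41 42 39 40 40 45 97 124 126 126 125 127 126 125 125
170 110 109 109 108 106 107 108 108 96 48 38 34 40 38 39 39 40 39 38 37 40 77 102 102 101 99 97 96 94 95
178 105 106 109 106 105 105 108 109 103 62 35 34 37 39 37 40 39 39 35 37 37 55 100 106 107 107 108 108 108 109
186 109 107 106 105 107 107 107 108 119 79 37 33 37 37 36 38 38 36 37 37 37 55 98 106 109 107 107 107 1
[... 586 characters left out ...]
 46 47 33 30 29 30 32 32 32 32 32 30 34 45 49 49 47 51 67 107 139 146
242 143 119 58 47 47 46 47 47 48 44 35 31 30 31 30 30 32 30 31 31 31 42 46 47 46 48 48 48 52 101
250 71 47 46 47 46 49 46 45 46 39 30 27 29 30 32 30 30 31 32 33 29 39 47 46 50 48 48 48 47 47
258 48 46 47 46 46 46 45 46 44 35 26 31 28 28 31 27 28 27 29 29 30 32 44 46 45 47 47 49 47 49
266 47 46 46 44 47 46 46 43 41 28 26 27 28 26 25 29 27 26 26 25 30 30 39 45 46 46 45 48 47 45
-10 [[340.0, 236.0], [341.0, 242.0], [341.0, 248.0], [343.0, 255.0], [346.0, 281.0]]
0 [[340.0, 224.0], [341.0, 229.0], [342.0, 235.0], [343.0, 241.0], [347.0, 265.0]]
10 [[340.0, 211.0], [341.0, 216.0], [342.0, 221.0], [343.0, 227.0], [347.0, 249.0]]
```

```bash
python3 - <<'E'
from h import *
a=robot.grab_frame('scene');s=robot.read_state()
c=cam('scene');p=s['eef_pos'];print(proj(c,[p,p+[0,0,18.7],p+[0,0,69+18.7]]))
u=proj(c,p)[0].astype(int)
g=lambda im:np.clip(255*(im/255.)**0.6,0,255).astype('uint8')
x0,y0=u[0]-50,u[1]-65;print(x0,y0)
o=cv2.resize(g(a[y0:y0+95,x0:x0+130]),(780,570),interpolation=cv2.INTER_CUBIC)
cv2.imwrite('pics/s5.png',cv2.cvtColor(o,cv2.COLOR_RGB2BGR))
E
```

```text
[[349.86 163.96]
 [350.42 158.26]
 [352.65 135.55]]
299 98
```

View pics/s5.png

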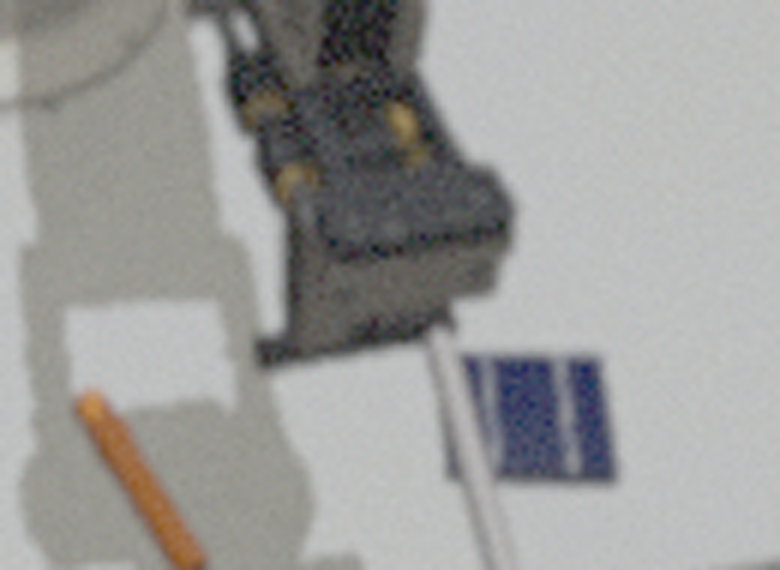

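The crop shows the gripper with its fingertips on top of the bar (bar at about (270,350)–(440,325)). The tips sit about 30 mm higher than the nominal TCP at (305,396), so the fingers passed above the bar. Pushing from on top works for this lever, so I'll carry on along the arc.

Emit:
step_arm(
  targets=[
    [0,-1,5,0,5],
    [0,-1,5,0,5],
    [0,-1.5,5,0,5],
    [0,-1.5,5,0,5],
    [0,-1.5,5,0,5],
    [0,-1.2,5,0,5],
    [0,-1,5,0,5],
    [0,-1,5,0,5],
    [0,-0.7,5,0,5],
    [0,-0.5,5,0,5],
  ],
)

```text
t: 7.45
eef_pos: [480.9, 45.9, 102.5]
ee_rot: [[-0.026, 1.0, 0.0], [1.0, 0.026, 0.0], [0.0, 0.0, -1.0]]
ft_force: [-3.8, -0.0, 2.6]
opening: 0.054
finger_force: 2.1
```

```bash
python3 - <<'E'
from h import *
s=robot.read_state();im=robot.grab_frame('wrist');np.save('pics/w6.npy',im);c=cam('wrist',s)
print({k:s[k] for k in ('eef_pos','ft_force','torque','opening','finger_force')})
g=im.max(2).astype(int)
for r in (130,140,150,160,180,200,210,220,226,236,256): print(r,' '.join(map(str,g[r,290:350:2])))
print(proj(c,[[480,24,130],[480,51,130],[480,103,130]]))
E
```

```text
{'eef_pos': array([480.87,  45.87, 102.46]), 'ft_force': array([-3.77, -0.02,  2.59]), 'torque': array([-0.02,  0.65,  0.01]), 'opening': 0.054413974708027946, 'finger_force': 2.1389441192150116}
130 150 149 149 150 150 150 149 150 149 150 151 150 150 150 149 150 150 149 149 150 150 150 149 149 149 150 150 150 150 150
140 119 122 132 136 135 136 141 148 149 150 149 149 149 149 149 148 149 149 149 149 149 146 145 146 145 146 146 146 145 146
150 109 110 111 112 112 112 109 108 106 97 93 87 79 82 81 83 90 92 99 105 109 111 111 112 112 112 111 112 112 112
160 112 110 110 107 109 110 98 54 38 39 41 42 43 48 47 45 42 43 79 119 126 126 127 127 128 128 128 128 128 127
180 109 107 109 113 112 110 105 64 36 35 35 39 41 43 43 41 36 36 34 52 100 111 112 111 111 112 113 113 112 110
200 111 112 110 109 109 105 104 75 35 32 32 33 38 39 38 36 33 34 32 69 138 145 120 111 111 110 106 107 109 110
210 77 84 98 93 89 82 68 49 31 30 29 31 32 30 30 30 31 30 33 65 136 145 117 108 109 108 108 107 108 109
220 108 95 74 79 85 94 99 83 34 31 30 31 31 31 32 34 30 30 30 49 100 108 109 112 109 111 110 111 109 107
226 122 124 126 126 127 126 124 104 39 31 34 31 30 30 31 28 29 27 28 66 136 148 148 142 131 128 128 126 127 128
236 148 147 132 73 47 44 47 46 46 45 32 25 28 29 28 33 30 29 26 26 32 44 49 47 48 49 48 64 121 147
256 49 46 46 46 46 47 46 45 42 33 26 27 26 29 27 26 27 28 29 28 29 33 45 46 46 49 46 50 49 47
[[317.6  269.23]
 [318.59 232.53]
 [320.74 152.66]]
```

Emit:
step_arm(
  targets=[
    [0,-1,4,0,5],
    [0,-1,4,0,5],
    [0,0,4.5,0,5],
    [0,0,4.5,0,5],
    [0,0.3,4.5,0,5],
    [0,0.4,4.5,0,5],
    [0,0.5,4.5,0,5],
    [0,0.6,4,0,5],
    [0,0.6,3,0,5],
    [0,0.3,1.5,0,5],
  ],
)

```text
t: 8.5
eef_pos: [481.5, 45.8, 63.4]
ee_rot: [[-0.026, 1.0, -0.0], [1.0, 0.026, -0.0], [-0.0, -0.0, -1.0]]
ft_force: [-0.6, 1.2, 5.4]
opening: 0.055
finger_force: 2.4
```

Emit:
step_arm(
  targets=[
    [0,0.1,1,0,5],
    [0,0.1,1,0,5],
    [0,0.1,1,0,5],
    [0,0,0.5,0,5],
    [0,0,0.5,0,5],
    [0,0,0.5,0,5],
    [0,0,0.5,0,5],
    [0,0,0,0,5],
    [0,0,0,0,5],
    [0,0,0,0,5],
  ],
)

```text
t: 9.5
eef_pos: [482.1, 45.8, 61.0]
ee_rot: [[-0.027, 1.0, -0.0], [1.0, 0.027, -0.0], [-0.0, -0.0, -1.0]]
ft_force: [-8.3, 1.6, 22.3]
opening: 0.058
finger_force: 10.6
```

Emit:
step_arm(
  targets=[
    [0,0,-2.5,0,5],
    [0,-0.6,-5,0,5],
    [0,-0.8,-5,0,5],
    [0,-0.7,-5,0,5],
    [0,-0.6,-5,0,5],
    [0,-0.4,-5,0,5],
    [0,-0.2,-5,0,5],
    [0,0.1,-5,0,5],
    [0,0.3,-5,0,5],
    [0,0.5,-5,0,5],
  ],
)

```text
t: 10.5
eef_pos: [479.3, 45.7, 106.5]
ee_rot: [[-0.026, 1.0, -0.001], [1.0, 0.026, -0.0], [-0.0, -0.001, -1.0]]
ft_force: [1.6, -0.3, 2.7]
opening: 0.055
finger_force: 1.2
```

Emit:
step_arm(
  targets=[
    [0,0.7,-5,0,5],
    [0,0.9,-5,0,5],
    [0,1.0,-5,0,5],
    [0,1.2,-5,0,5],
    [0,1.4,-5,0,5],
    [0,1.6,-5,0,5],
    [0,1.8,-5,0,5],
    [0,2.1,-5,0,5],
    [0,2.3,-5,0,5],
    [0,2.4,-4,0,5],
  ],
)

```text
t: 11.5
eef_pos: [494.8, 46.3, 155.6]
ee_rot: [[-0.027, 1.0, -0.001], [1.0, 0.027, 0.0], [0.0, -0.001, -1.0]]
ft_force: [-0.6, 0.2, 1.5]
opening: 0.056
finger_force: 0.9
```

Emit:
step_arm(
  targets=[
    [0,0.6,-2,0,5],
    [0,0.6,-2,0,5],
    [0,0.6,-2,0,5],
    [0,0,-2,0,5],
    [0,0,-2,0,5],
    [0,0,-3,0,5],
    [0,0,-10,0,20],
    [0,0,-30,0,40],
    [0,0,-40,0,60],
    [0,0,-40,0,70],
  ],
)

```text
t: 12.5
eef_pos: [496.2, 46.3, 290.1]
ee_rot: [[-0.026, 1.0, -0.0], [1.0, 0.026, 0.0], [0.0, -0.0, -1.0]]
ft_force: [0.3, -0.4, 0.4]
opening: 0.381
finger_force: 0.0
```

```bash
python3 - <<'E'
from h import *
s=robot.read_state();robot.grab_frame('top')
s=robot.read_state();im=robot.grab_frame('wrist');c=cam('wrist',s);np.save('pics/w7.npy',im)
print(s['t'],s['eef_pos'],s['ft_force'],s['joint_positions'])
P=proj(c,[[496,24,187],[496,103,187]]).round();print(P)
g=im.max(2).astype(int);x=int(P[0,0])
ys,xs=np.nonzero(g[40:200,x-30:x+30]<55);print(xs.min()+x-30,xs.max()+x-30,ys.min()+40,ys.max()+40)
xc=np.median(xs)+x-29.5
print(plane(c,[[xc,ys.min()+40],[xc,ys.max()+41]],187))
E
```

```text
12.55 [499.63  45.86 298.29] [ 0.21 -0.28  4.04] [-0.15 -0.1   1.63  0.    1.6  -0.18]
[[315. 204.]
 [317. 133.]]
291 321 132 199
[[494.64 103.78 187.  ]
 [496.26  29.05 187.  ]]
```

Emit:
step_arm(
  targets=[
    [-40,0,0,6.5,70],
    [-40,0,0,6.5,70],
    [-40,0,0,6.5,70],
    [-23.7,31.2,0,0,70],
    [-23.7,31.2,0,0,70],
    [-23.7,31.2,0,0,70],
    [-23.7,31.2,0,0,70],
    [-23.7,31.2,0,0,70],
    [0,0,0,0,70],
    [0,0,0,0,70],
  ],
)

```text
t: 13.6
eef_pos: [597.8, -233.8, 287.2]
ee_rot: [[0.31, 0.951, -0.002], [0.951, -0.31, 0.001], [0.001, -0.002, -1.0]]
ft_force: [-0.1, 0.4, 0.1]
opening: 0.761
finger_force: 0.0
```

```bash
python3 - <<'E'
from h import *
s=robot.read_state();im=robot.grab_frame('wrist');c=cam('wrist',s);np.save('pics/w8.npy',im)
print(s['t'],s['eef_pos'],np.abs(s['qd']).max(),yaw(s['ee_rot'][:,0]),s['joint_positions'])
u=proj(c,[620,-177,85])[0].astype(int);print(u)
x0,y0=u[0]-70,max(u[1]-65,0);print(x0,y0)
g=np.clip(255*(im[y0:y0+120,x0:x0+150]/255.)**.6,0,255).astype('uint8')
cv2.imwrite('pics/w8.png',cv2.cvtColor(cv2.resize(g,(750,600),interpolation=cv2.INTER_CUBIC),cv2.COLOR_RGB2BGR))
E
```

```text
13.6 [ 597.78 -233.77  287.17] 0.049533578635515524 71.97052039669332 [-0.56  0.29  1.23  0.    1.62 -0.25]
[323 124]
253 59
```

View pics/w8.png

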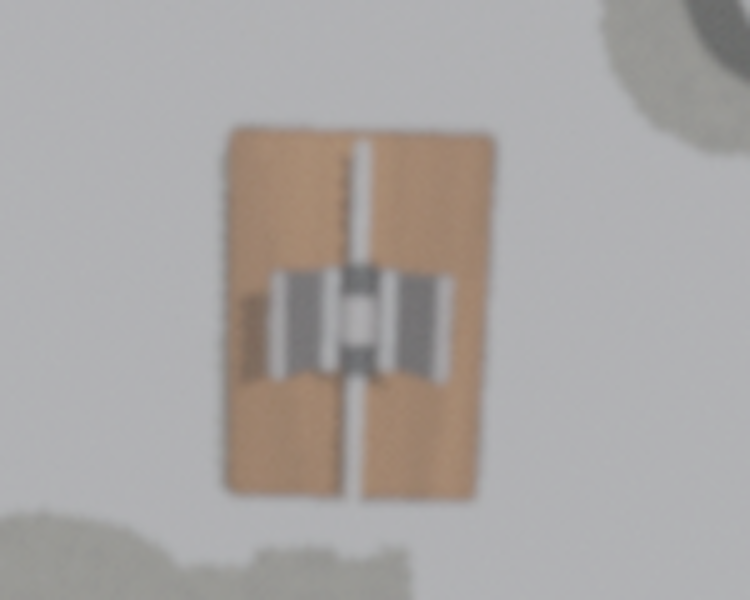

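The crop shows the clip on the bar. The handle tops are at x 270–285 and 435–452, rows 272–382; the hinge is at (359,322); the plate runs from (362,140) to (353,498).

```bash
python3 - <<'E'
from h import *
s=robot.read_state();c=cam('wrist',s)
q=lambda l:np.array(l,float)/5+[253,59]
print('handle corners',H:=plane(c,q([[270,272],[452,276],[447,382],[270,382]]),120),H.mean(0))
print('mid x',np.linalg.norm(H[0]-H[1]),yaw(H[1]-H[0]),yaw(H[0]-H[3]),yaw(H[1]-H[2]))
p=plane(c,q([[362,140],[353,498]]),55);print('plate',p,yaw(p[0]-p[1]),p.mean(0))
print('hinge',plane(c,q([[359,322]]),80))
b=plane(c,q([[232,128],[495,133],[475,498],[228,490]]),30);print('block',b.mean(0),yaw(b[0]-b[3]),yaw(b[1]-b[2]))
R=s['ee_rot']
for n,t in (('h',H.mean(0)),('p',p.mean(0))): print(n,R.T@(t-s['eef_pos']))
E
```

```text
handle corners [[ 605.63 -155.8   120.  ]
 [ 647.41 -170.34  120.  ]
 [ 638.97 -194.22  120.  ]
 [ 597.2  -180.67  120.  ]] [ 622.3  -175.26  120.  ]
mid x 44.23600058594436 -19.188588037300367 71.27162023928963 70.52737386940929
plate [[ 638.11 -130.54   55.  ]
 [ 605.13 -225.14   55.  ]] 70.77953565264808 [ 621.62 -177.84   55.  ]
hinge [[ 622.44 -175.83   80.  ]]
block [ 622.07 -177.36   30.  ] 70.16556675089365 70.472183671849
h [ 62.5    5.67 168.05]
p [ 59.8    5.88 233.05]
```

Emit:
step_arm(
  targets=[
    [31,3,0,0,70],
    [31.3,2.8,0,0,70],
    [0,0,20,1.2,70],
    [0,0,40,0,70],
    [0,0,45,0,70],
    [0,0,40,0,70],
    [0,0,30,0,70],
    [0,0,20,0,70],
    [0,0,15,0,70],
    [0,0,5,0,70],
  ],
)

```text
t: 14.65
eef_pos: [621.9, -174.9, 72.4]
ee_rot: [[0.328, 0.945, -0.002], [0.945, -0.328, 0.001], [0.0, -0.002, -1.0]]
ft_force: [0.4, -1.5, 0.5]
opening: 0.762
finger_force: 0.0
```

```bash
python3 - <<'E'
from h import *
s=robot.read_state();im=robot.grab_frame('wrist');c=cam('wrist',s);np.save('pics/w9.npy',im)
print(s['t'],s['eef_pos'],yaw(s['ee_rot'][:,0]),s['ft_force'])
print(proj(c,[[605.6,-155.8,120],[647.4,-170.3,120],[639,-194.2,120],[597.2,-180.7,120]]))
g=cv2.resize(im[150:400,140:500],(720,500));g=np.clip(255*(g/255.)**.6,0,255).astype('uint8')
cv2.imwrite('pics/w9.png',cv2.cvtColor(g,cv2.COLOR_RGB2BGR))
E
```

```text
14.65 [ 621.86 -174.95   72.38] 70.86962274189122 [ 0.35 -1.5   0.53]
[[282.33 234.59]
 [358.77 234.7 ]
 [357.   273.28]
 [284.33 274.52]]
```

View pics/w9.png

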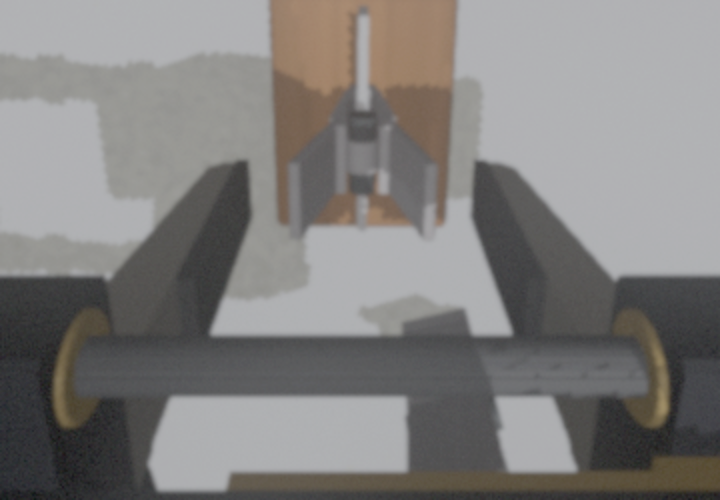

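The crop shows the clip centred between the fingers (handles at columns 290–435, fingers at 248–472), with the tips level with the handle tops. I shift it 2 mm along tool x, descend and squeeze.

Emit:
step_arm(
  targets=[
    [1,0,5,0,70],
    [1,0,5,0,70],
    [0,0,5,0,70],
    [0,0,5,0,70],
    [0,0,4,0,70],
    [0,0,0,0,60],
    [0,0,0,0,50],
    [0,0,0,0,44],
    [0,0,0,0,40],
    [0,0,0,0,38],
  ],
)

```text
t: 15.7
eef_pos: [624.0, -174.5, 50.3]
ee_rot: [[0.329, 0.944, 0.001], [0.944, -0.329, -0.001], [-0.0, 0.001, -1.0]]
ft_force: [-1.8, 0.2, 3.8]
opening: 0.417
finger_force: 5.5
```

Emit:
step_arm(
  targets=[
    [0,0,0,0,36],
    [0,0,0,0,34],
    [0,0,0,0,32],
    [0,0,0,0,30],
    [0,0,0,0,28],
    [0,0,0,0,26],
    [0,0,0,0,24],
    [0,0,0,0,22],
    [0,0,0,0,20],
    [0,0,0,0,18],
  ],
)

```text
t: 16.7
eef_pos: [624.4, -174.7, 50.8]
ee_rot: [[0.329, 0.944, 0.002], [0.944, -0.329, -0.001], [-0.0, 0.002, -1.0]]
ft_force: [-1.4, 1.0, 6.6]
opening: 0.235
finger_force: 30.0
```

```bash
python3 - <<'E'
from h import *
s=robot.read_state();im=robot.grab_frame('wrist');np.save('pics/w10.npy',im)
print(s['t'],s['eef_pos'],s['ft_force'],s['torque'],s['opening']*92,s['finger_force'])
g=im.max(2).astype(int)
for r in range(206,282,6): print(r,' '.join(map(str,g[r,276:364:2])))
E
```

```text
16.7 [ 624.45 -174.73   50.79] [-1.4   0.97  6.57] [ 0.11  0.23 -0.04] 21.633919247439692 29.99907821416855
206 71 70 71 71 69 70 71 73 77 76 74 58 51 53 70 76 76 78 76 81 96 101 93 77 74 74 75 72 71 74 71 57 53 53 68 75 73 71 72 74 76 74 75 75
212 69 71 72 71 68 68 70 70 74 75 72 58 50 51 55 70 75 78 76 80 95 96 93 76 72 76 75 73 71 69 57 50 50 52 69 69 72 71 72 71 72 74 74 72
218 69 70 72 69 71 69 68 71 74 75 72 59 51 51 49 56 70 74 67 41 32 31 28 31 32 38 61 71 67 58 49 48 49 52 69 74 71 72 73 73 71 76 77 73
224 68 68 70 70 68 68 67 70 73 74 73 60 53 67 58 49 48 52 51 43 36 41 41 38 36 39 49 52 51 50 56 71 55 63 101 108 106 108 107 112 117 115 109 91
230 67 66 70 70 70 69 64 62 62 65 58 37 31 40 49 48 49 73 77 66 37 40 39 36 35 57 78 78 58 52 51 44 35 36 74 92 92 96 103 109 116 114 111 96
236 69 68 66 49 41 41 40 41 41 41 29 24 27 39 49 48 50 71 77 77 77 80 82 78 75 76 79 77 56 49 50 41 28 25 28 37 42 43 41 42 43 55 94 96
242 66 53 39 42 39 39 42 40 37 31 22 18 30 44 48 47 46 68 75 77 77 80 80 77 76 75 79 75 51 49 50 48 32 26 25 32 40 41 42 42 42 43 44 50
248 45 41 42 41 39 38 39 36 34 24 22 25 36 47 49 46 45 68 78 76 76 79 80 78 75 74 79 75 51 50 49 49 39 25 25 30 37 43 41 42 42 43 42 42
254 40 39 39 40 39 41 41 38 34 23 24 26 56 76 76 67 47 66 77 64 39 40 39 38 38 60 79 74 54 59 78 77 63 30 24 25 32 39 38 41 42 39 40 41
260 42 40 35 38 39 40 39 34 23 22 18 23 52 75 77 67 50 67 76 67 45 42 37 38 41 63 80 73 52 63 75 78 63 27 24 25 27 34 41 42 40 41 42 41
266 38 39 40 40 39 40 38 28 23 23 19 21 52 78 79 70 47 65 70 77 92 94 84 71 71 72 71 67 54 67 78 78 60 28 25 22 23 28 40 41 42 41 41 41
272 37 39 40 38 40 38 33 21 20 19 22 23 52 78 78 70 60 94 78 76 90 95 103 109 110 108 108 105 72 68 79 76 59 25 24 26 22 23 33 41 40 41 40 43
278 39 38 39 39 39 39 25 20 23 20 21 21 51 77 78 71 85 127 133 125 101 96 116 133 133 132 132 130 101 72 78 78 58 23 22 23 24 26 24 39 40 40 39 39
```

Emit:
step_arm(
  targets=[
    [0,0,-3,0,15],
    [0,0,-5,0,15],
    [0,0,-8,0,15],
    [0,0,-10,0,15],
    [0,0,-10,0,15],
    [0,0,-20,0,15],
    [0,0,-30,0,15],
    [0,0,-30,0,15],
    [0,0,-30,0,15],
    [0,0,-10,0,15],
  ],
)

```text
t: 17.75
eef_pos: [625.5, -175.2, 210.4]
ee_rot: [[0.329, 0.944, 0.007], [0.944, -0.329, -0.003], [-0.001, 0.007, -1.0]]
ft_force: [0.9, -0.7, 0.2]
opening: 0.233
finger_force: 30.0
```

```bash
python3 - <<'E'
from h import *
s=robot.read_state();im=robot.grab_frame('wrist');np.save('pics/w11.npy',im)
print(s['t'],s['eef_pos'],s['ft_force'],s['torque'],s['opening']*92,s['finger_force'])
g=im.max(2).astype(int)
for r in range(188,282,6): print(r,' '.join(map(str,g[r,276:364:2])))
im=robot.grab_frame('top')
E
```

```text
17.75 [ 625.47 -175.21  210.44] [ 0.87 -0.71  0.24] [-0.04 -0.08  0.01] 21.47514282267101 29.990913569927216
188 106 105 104 106 106 103 80 71 71 73 73 73 72 74 77 77 75 77 78 80 97 95 84 80 78 75 77 74 75 72 74 76 78 77 73 104 138 141 140 141 141 141 141 142
194 105 104 103 103 106 104 81 71 72 73 72 74 71 71 72 77 75 76 78 80 98 115 116 115 113 94 77 74 72 74 74 78 79 75 74 108 140 141 141 141 141 141 141 141
200 105 106 104 104 104 102 79 70 71 73 74 68 67 70 73 76 73 74 77 78 101 123 116 115 112 98 75 73 72 72 74 74 73 72 74 108 140 141 140 141 141 141 142 141
206 107 106 106 104 103 99 83 70 72 71 71 59 53 55 69 72 74 74 76 78 105 124 114 114 112 96 76 72 70 72 74 60 55 57 72 114 138 141 140 140 141 141 140 140
212 105 103 105 104 105 102 96 77 78 79 74 60 52 50 57 70 75 79 85 87 114 119 91 92 86 79 77 74 74 73 61 56 52 57 88 129 141 141 140 142 140 141 141 141
218 105 104 105 106 106 105 107 114 131 137 134 86 51 51 52 84 125 132 124 66 36 34 34 34 34 49 108 135 124 97 54 55 50 74 131 141 141 141 140 141 141 141 141 141
224 106 107 109 106 112 133 140 140 140 139 135 91 54 69 6
[... 680 characters left out ...]
2 42 45 42 42 42 32 25 27 29 56 79 79 70 52 68 79 69 45 44 42 41 40 61 81 77 55 62 79 79 68 36 31 28 36 42 44 44 45 45 45 44
260 42 41 44 45 42 41 43 40 29 27 26 28 54 79 79 70 53 69 81 77 59 51 48 48 53 69 84 77 54 64 81 78 66 32 28 30 29 37 45 45 45 44 43 46
266 43 44 44 42 41 41 42 33 28 27 25 27 55 80 79 72 65 122 139 139 139 139 141 139 139 130 118 102 66 66 82 81 65 26 29 28 28 32 42 42 44 44 42 43
272 41 42 43 43 42 40 35 24 24 26 27 27 56 81 82 73 74 130 139 140 139 139 140 138 140 136 111 98 72 69 80 80 61 29 28 29 27 28 38 42 44 43 44 44
278 41 41 42 42 42 40 29 28 27 27 23 28 54 80 80 74 91 134 140 139 140 140 139 140 138 120 107 100 68 71 81 79 61 30 29 28 29 30 31 40 44 42 44 43
```

Emit:
step_arm(
  targets=[
    [0,0,-17,-6.87,15],
    [0,0,-17,-6.87,15],
    [0,0,-17,-6.87,15],
    [20,-2,0,0,15],
    [35,-4,0,0,15],
    [38,-4.5,0,0,15],
    [38,-4.5,0,0,15],
    [38,-4.5,0,0,15],
    [38,-4.5,0,0,15],
    [38,-4.5,0,0,15],
  ],
)

```text
t: 18.85
eef_pos: [586.8, 72.7, 253.5]
ee_rot: [[-0.023, 1.0, -0.004], [1.0, 0.023, 0.001], [0.001, -0.004, -1.0]]
ft_force: [0.0, 0.5, 0.1]
opening: 0.239
finger_force: 30.0
```

Emit:
step_arm(
  targets=[
    [30,-4,0,0,15],
    [20,-2.5,0,0,15],
    [10,0,0,0,15],
    [0,0,0,0,15],
    [0,0,0,0,15],
    [0,0,0,0,15],
    [0,0,0,0,15],
    [0,0,0,0,15],
    [0,0,0,0,15],
    [0,0,0,0,15],
  ],
)

```text
t: 19.85
eef_pos: [581.0, 129.5, 256.3]
ee_rot: [[-0.024, 1.0, 0.0], [1.0, 0.024, -0.0], [-0.0, 0.0, -1.0]]
ft_force: [0.5, -0.1, -0.5]
opening: 0.228
finger_force: 30.0
```

```bash
python3 - <<'E'
from h import *
s=robot.read_state();im=robot.grab_frame('wrist');np.save('pics/w12.npy',im);c=cam('wrist',s)
print(s['t'],s['eef_pos'],s['ee_rot'],s['ft_force'],s['opening']*92,s['finger_force'])
print('top est',plane(cam('top'),[[181.7,198.8],[241.7,197.2]],120))
P=proj(c,[[583.5,131,120],[581.8,201,120],[580,271,120]]);print(P)
g=im.max(2).astype(int)
for y in (140,150,165,180,200,220,240):
    u=proj(c,[583.5-(y-131)*.026,y,120])[0];v=np.round(u).astype(int)
    if 0<=v[1]<400: print(y,v,' '.join(map(str,g[v[1],v[0]-24:v[0]+25])))
E
```

```text
19.85 [581.   129.49 256.33] [[-0.02  1.    0.  ]
 [ 1.    0.02 -0.  ]
 [-0.    0.   -1.  ]] [ 0.47 -0.11 -0.52] 20.989666370481302 29.990825057029724
top est [[577.33 268.31 120.  ]
 [581.45 134.28 120.  ]]
[[322.27 179.22]
 [322.41 118.1 ]
 [322.47  48.9 ]]
140 [322 172] 51 50 49 51 50 50 52 52 60 67 71 72 71 72 69 66 60 55 50 50 52 57 71 86 98 107 113 110 101 80 61 52 50 51 49 52 54 58 67 67 69 68 68 69 69 70 69 66 67
150 [322 163] 50 51 51 52 50 53 52 52 53 53 52 59 78 97 109 113 113 112 113 112 111 110 105 103 119 140 148 145 133 118 111 112 112 113 113 112 112 109 99 85 76 76 75 75 75 75 74 74 77
165 [322 150] 74 74 73 75 74 76 74 75 75 73 69 78 105 123 120 114 114 113 113 113 112 113 114 118 132 143 149 149 149 149 150 149 149 149 149 149 149 146 132 105 83 78 75 75 76 75 77 76 78
180 [322 137] 75 76 76 77 75 76 75 77 76 73 71 75 91 107 113 113 114 114 114 114 114 114 115 119 131 144 149 150 150 150 149 149 149 150 149 150 149 144 133 106 87 79 77 77 77 78 77 78 78
200 [322 119] 77 76 77 77 78 78 77 77 76 71 67 85 102 114 116 116 117 116 117 116 115 116 118 125 135 145 147 145 144 147 149 150 150 151 150 150 148 147 135 114 90 79 80 79 78 80 81 79 79
220 [322 100] 78 79 80 79 78 79 80 79 75 73 72 91 110 118 120 120 119 119 119 120 119 119 118 123 135 145 148 145 144 147 149 150 150 151 149 150 149 147 136 114 90 81 81 80 81 82 83 80 83
240 [322  81] 81 80 81 79 79 81 80 78 75 68 84 112 129 127 122 122 122 122 122 121 122 121 120 129 143 148 149 147 145 147 150 150 150 150 150 149 150 149 140 122 98 83 83 83 83 84 84 85 83
```

Emit:
step_arm(
  targets=[
    [10,0.5,0,0,15],
    [20,1,0,0,15],
    [20,1,0,0,15],
    [15,0.6,0,0,15],
    [7.4,0.4,0,0,15],
    [0,0,15,0,15],
    [0,0,20,0,15],
    [0,0,20,0,15],
    [0,0,10,0,15],
    [0,0,0,0,15],
  ],
)

```text
t: 20.9
eef_pos: [581.2, 201.4, 188.6]
ee_rot: [[-0.024, 1.0, -0.004], [1.0, 0.024, -0.001], [-0.001, -0.005, -1.0]]
ft_force: [-0.0, -0.3, -0.3]
opening: 0.235
finger_force: 30.0
```

```bash
python3 - <<'E'
from h import *
a=np.load('pics/w12.npy').max(2).astype(int)
for r in (188,196,204,212,220,226): print(r,' '.join(map(str,a[r,276:364:2])))
s=robot.read_state();im=robot.grab_frame('wrist');np.save('pics/w13.npy',im);c=cam('wrist',s)
print(s['t'],s['eef_pos'],s['ft_force'],s['opening']*92,s['finger_force'])
print(proj(c,[[582.5,180,120],[582,201,120],[581,240,120],[580,271,120]]))
g=im.max(2).astype(int)
for r in (120,140,160,175,182,188,196,204,212,220): print(r,' '.join(map(str,g[r,276:364:2])))
p=s['eef_pos'];R=s['ee_rot']
for z in (20,10,0,-25): print('jaw z',z,[proj(c,p+R@[x,y,z])[0].round(0).tolist() for x in (-13,13) for y in (-14.5,14.5)])
E
```

```text
188 112 111 110 110 111 112 110 111 110 95 55 52 48 49 49 50 49 67 86 88 89 82 66 62 62 63 70 77 49 51 48 50 51 49 60 77 84 82 78 67 56 81 133 150
196 110 115 140 148 149 148 146 142 142 121 59 48 48 53 64 70 68 75 89 89 89 77 62 60 60 56 60 65 51 64 71 70 72 72 73 72 73 72 73 73 75 98 111 127
204 137 148 149 149 149 148 149 148 149 130 71 59 59 60 71 68 68 67 67 65 67 77 93 95 95 97 94 82 71 73 75 65 59 59 75 83 85 86 81 62 72 104 110 128
212 97 105 108 101 92 82 79 76 76 77 75 63 58 57 63 79 84 84 83 82 82 95 109 99 91 89 86 74 67 64 61 59 58 61 65 78 88 86 77 58 85 108 107 125
220 81 81 81 79 79 82 83 90 97 107 116 82 58 59 59 64 81 108 122 62 40 40 38 37 39 52 112 120 80 59 58 61 54 65 74 74 75 76 77 79 94 107 112 136
226 148 148 149 149 149 149 149 149 148 149 144 97 61 74 64 57 59 73 74 64 46 47 44 47 42 61 76 74 65 56 58 71 60 92 142 149 149 149 150 150 149 149 149 150
20.9 [581.17 201.42 188.62] [-0.04 -0.33 -0.33] 21.641973420579202 29.99069184064865
[[321.15 217.74]
 [321.18 197.43]
 [321.16 157.29]
 [320.91 122.92]]
120 153 153 153 153 137 88 80 80 82 82 81 82 83 81 78 116
[... 1129 characters left out ...]
 110 109 109 108 106 116 115 109 109 110 110 110 101 71 61 60 55 62 75 76 77 79 117 151 153 152
212 112 113 119 143 151 150 135 83 72 73 70 61 59 59 59 58 86 109 109 108 109 108 103 114 116 132 134 123 111 107 80 61 60 64 73 75 75 75 75 79 120 151 154 151
220 115 115 116 115 119 144 136 85 69 70 70 63 59 59 60 58 69 84 91 53 42 40 41 40 43 53 113 123 87 68 61 62 57 62 73 74 75 74 74 80 124 151 153 151
jaw z 20 [[302.0, 229.0], [338.0, 229.0], [302.0, 199.0], [338.0, 199.0]]
jaw z 10 [[302.0, 234.0], [338.0, 234.0], [301.0, 203.0], [339.0, 203.0]]
jaw z 0 [[301.0, 240.0], [339.0, 240.0], [300.0, 207.0], [340.0, 207.0]]
jaw z -25 [[298.0, 256.0], [341.0, 256.0], [297.0, 220.0], [342.0, 220.0]]
```

Emit:
step_arm(
  targets=[
    [0,1.2,0,0,15],
    [0,1,5,0,15],
    [0,0,8,0,15],
    [0,0,8,0,15],
    [0,0,8,0,15],
    [0,0,5,0,15],
    [0,0,0,0,15],
    [0,0,0,0,15],
    [0,0,0,0,15],
    [0,0,0,0,15],
  ],
)

```text
t: 21.95
eef_pos: [585.2, 202.3, 157.8]
ee_rot: [[-0.025, 1.0, 0.001], [1.0, 0.025, 0.0], [0.0, 0.001, -1.0]]
ft_force: [0.1, -0.5, -0.3]
opening: 0.23
finger_force: 30.0
```

```bash
python3 - <<'E'
from h import *
s=robot.read_state();im=robot.grab_frame('wrist');np.save('pics/w14.npy',im);c=cam('wrist',s)
print(s['t'],s['eef_pos'],s['ft_force'],s['opening']*92,s['finger_force'])
g=im.max(2).astype(int);p=s['eef_pos']
print(proj(c,[[p[0],y,120] for y in (190,201,214,240)]))
for r in (120,140,160,175,182,188,194,200,206,212,220): print(r,' '.join(map(str,g[r,284:358:2])))
sc=robot.grab_frame('scene');np.save('pics/s14.npy',sc)
E
```

```text
21.95 [585.15 202.29 157.83] [ 0.05 -0.47 -0.25] 21.192028561558033 29.990802705287933
[[319.56 220.61]
 [319.87 208.8 ]
 [320.24 194.46]
 [321.02 164.44]]
120 82 83 83 81 81 82 82 83 117 152 152 151 144 132 138 128 93 87 112 149 155 155 154 154 154 151 111 87 88 87 90 87 87 87 88 87 87
140 80 81 79 81 79 79 79 72 90 129 122 121 121 121 120 131 154 154 145 149 155 154 154 154 155 150 107 83 85 83 86 86 83 84 88 86 93
160 76 77 77 78 78 78 78 78 83 120 119 118 118 117 118 125 149 155 149 151 155 154 152 154 154 145 98 80 83 82 84 82 83 84 84 84 100
175 52 54 53 54 54 54 53 53 58 95 115 116 113 115 116 124 149 154 144 119 115 114 115 114 115 106 70 56 55 55 57 56 57 57 59 77 120
182 53 53 54 54 54 53 52 52 54 88 113 113 113 114 114 116 134 140 131 119 120 119 115 115 112 105 68 54 55 55 57 55 56 54 60 79 121
188 53 53 52 52 54 53 52 52 55 86 111 113 114 114 112 113 118 117 115 147 155 154 150 123 113 104 68 54 55 54 54 55 56 57 68 83 126
194 52 52 52 52 52 53 52 52 53 84 110 112 111 112 112 107 114 119 114 142 154 153 147 119 112 104 68 53 54 53 55 53 54 54 63 79 125
200 55 53 51 50 49 48 54 53 52 77 108 112 111 112 111 107 114 118 111 140 153 156 152 140 111 100 63 54 55 57 56 55 55 56 60 81 132
206 54 51 52 52 52 50 55 57 61 64 93 111 110 111 111 110 116 116 113 141 153 153 153 139 113 101 72 68 61 60 53 53 54 54 59 87 141
212 56 50 50 50 51 51 54 58 58 59 73 103 111 110 110 106 112 117 111 109 110 111 111 112 111 98 67 60 62 64 56 52 53 54 64 90 144
220 74 71 73 72 72 73 72 66 57 60 60 63 70 84 91 53 41 39 43 42 40 54 116 125 80 65 62 63 57 65 73 75 76 78 75 92 145
```

Emit:
step_arm(
  targets=[
    [0,-1,0,0,15],
    [0,-1,0,0,15],
    [0,0,2,0,15],
    [0,0,4,0,15],
    [0,0,4,0,15],
    [0,0,4,0,15],
    [0,0,4,0,15],
    [0,0,3,0,15],
    [0,0,0,0,15],
    [0,0,0,0,15],
  ],
)

```text
t: 23.05
eef_pos: [582.8, 202.2, 136.3]
ee_rot: [[-0.025, 1.0, -0.0], [1.0, 0.025, -0.0], [-0.0, -0.0, -1.0]]
ft_force: [-0.3, -0.8, -0.4]
opening: 0.236
finger_force: 30.0
```

```bash
cat > chk.py <<'E'
from h import *
s=robot.read_state();im=robot.grab_frame('wrist');c=cam('wrist',s)
print(s['t'],s['eef_pos'],s['ft_force'],s['opening']*92,s['finger_force'])
g=im.max(2).astype(int);p=s['eef_pos']
print(proj(c,[[p[0],y,120] for y in (190,201,214,240)]))
for r in (130,160,175,188,194,200,206,212,218): print(r,' '.join(map(str,g[r,284:358:2])))
E
python3 chk.py
```

```text
23.05 [582.83 202.2  136.28] [-0.32 -0.82 -0.41] 21.67683221024489 29.990775883197784
[[319.51 230.28]
 [319.85 217.58]
 [320.25 202.1 ]
 [321.1  169.59]]
130 82 82 81 81 82 82 82 79 73 107 123 123 123 124 123 122 127 149 153 154 150 154 155 155 155 154 155 142 97 86 85 85 87 87 87 86 88
160 79 80 78 78 77 79 78 78 78 112 127 118 119 119 118 118 120 148 155 152 143 154 155 155 155 155 155 137 90 83 83 84 85 83 83 84 83
175 53 54 54 56 53 55 54 54 56 74 111 116 116 116 115 116 115 146 155 153 146 150 151 151 151 151 141 107 59 57 56 57 57 56 57 58 56
188 52 52 52 54 52 52 54 52 51 67 105 113 113 113 113 113 110 114 120 119 127 148 148 148 148 136 116 96 57 54 56 55 55 57 57 57 56
194 53 51 52 52 52 53 53 54 50 64 105 113 113 113 112 112 108 114 120 118 130 154 155 155 151 124 111 92 55 53 54 54 56 56 56 55 58
200 53 52 52 54 53 52 51 53 55 61 100 111 112 112 112 113 112 108 118 118 129 154 154 154 152 123 109 87 57 56 55 53 54 56 56 54 57
206 51 53 54 51 50 50 52 59 60 64 94 110 112 110 111 110 110 109 117 118 129 153 154 155 151 123 101 69 63 59 55 53 54 56 56 56 56
212 53 51 53 50 50 50 53 58 60 60 72 106 110 112 110 111 108 107 117 115 125 153 154 153 152 135 84 63 60 64 58 55 54 54 54 55 56
218 54 50 51 48 51 50 52 59 58 60 59 76 100 106 99 57 40 39 40 40 40 49 90 108 102 84 61 61 58 62 57 51 53 54 54 55 54
```

Emit:
step_arm(
  targets=[
    [0,0,2,0,15],
    [0,0,3,0,15],
    [0,0,3,0,15],
    [0,0,3,0,15],
    [0,0,2,0,15],
    [0,0,1,0,15],
    [0,0,0,0,15],
    [0,0,0,0,15],
    [0,0,0,0,15],
    [0,0,0,0,15],
  ],
)

```text
t: 24.1
eef_pos: [582.9, 202.2, 122.5]
ee_rot: [[-0.025, 1.0, 0.0], [1.0, 0.025, 0.0], [0.0, 0.0, -1.0]]
ft_force: [-0.4, -0.0, -0.7]
opening: 0.233
finger_force: 30.0
```

```bash
python3 chk.py
```

```text
24.1 [582.93 202.21 122.45] [-0.41 -0.01 -0.72] 21.429140501823525 29.990824162960052
[[319.44 237.51]
 [319.8  224.15]
 [320.22 207.86]
 [321.12 173.52]]
130 83 82 82 82 81 81 82 74 87 121 124 124 124 124 123 123 134 156 156 154 150 156 156 156 156 156 157 152 114 86 85 87 88 88 87 89 89
160 77 78 79 78 78 78 79 79 87 128 120 119 119 120 119 120 128 151 155 154 150 155 155 155 156 156 156 152 107 83 83 84 85 85 84 83 85
175 66 70 68 63 54 54 55 54 60 96 115 117 118 116 117 117 123 150 156 155 148 155 156 155 155 155 156 143 84 56 56 58 57 59 56 56 58
188 53 54 50 53 53 53 54 53 54 89 112 115 114 113 115 114 118 148 156 152 126 114 115 115 123 128 115 105 69 56 56 55 56 57 57 58 57
194 51 52 52 53 53 54 54 51 53 85 112 114 113 114 112 113 110 115 118 116 105 134 154 155 155 155 142 104 63 53 55 55 55 58 55 56 57
200 53 53 51 51 53 51 54 54 57 78 110 113 113 112 112 113 109 114 118 116 105 133 154 155 155 156 154 131 67 57 56 54 56 56 57 56 55
206 49 51 52 51 51 53 55 59 60 65 94 111 113 112 112 112 106 113 118 117 107 133 154 155 155 154 135 74 64 60 53 55 56 56 56 54 54
212 50 51 51 50 51 53 53 58 60 58 75 105 111 111 110 111 107 114 118 117 130 153 156 155 155 150 103 63 62 65 58 54 55 53 55 55 55
218 50 49 50 51 52 53 52 60 59 59 61 75 102 105 99 58 38 38 38 40 40 60 124 149 142 111 66 63 58 61 57 51 54 55 54 53 54
```

```bash
python3 -c "
from rig import robot
print(robot.hand_in())"
```

```text
the job is handed in; nothing more can be done
None
```

I pressed the lever to its stop and eased it back to rest. I then lifted the clip off the bar fully open and handed in at about 24 s with it held open around the middle of the panel's top edge. It is centred to about 1 mm by the wrist camera, the tips are about 18 mm below the edge, and no contact force showed on the way down.

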